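# Break down a stacked gear-unit kit into its assembly nests

## Task

The parts of a gear unit were delivered as one stack on the assembly bench: take the stack apart from the top down and set each part flat, the same way up as it stands now, into the recess of its own nest: the brass pinion shaft in the nest with the white floor, the bearing in the red, the gear wheel in the green and the flange in the yellow. Set the parts down rather than dropping them, and leave the bin of screws and the bottle where they stand.

Things in the scene. Friction and masses are not known exactly. Their poses are not given: they have to be found in the camera images.
- pinion: Brass pinion shaft, top of the stack: toothed pinion 36 mm across and 14 mm high at the bottom, above it a plain round shaft 20 mm across and 38 mm long (52 mm tall in all). Origin at the centre of its underside, z up along the shaft. Grip it by the shaft. About 0.2 kg.
- bearing: Ball bearing, bright steel rings with an orange seal between them, 52 mm across and 22 mm high, bore 20 mm (only drawn: solid to the touch); second from the top, under the pinion. Origin at the centre of its underside, z up. Grip it across its outside. About 0.2 kg. In the stack its underside is 16 mm above the gear's toothed rim.
- gear: Dark steel spur gear: toothed rim 74 mm across and 14 mm high at the bottom, on it a bright plain hub 40 mm across and 16 mm high (30 mm tall in all), hub up; third from the top, under the bearing, which covers its hub. Origin at the centre of its underside, z up. Grip it by the hub. About 0.5 kg.
- flange: Aluminium bearing flange, bottom of the stack, on the bench: round plate 104 mm across, 10 mm high, six bolt holes; on it a hub 56 mm across, 26 mm high (36 mm tall in all), hub up, under the gear. Origin at the centre of its underside, z up. Grip it by the hub. About 0.4 kg. The parts lie loosely on one another, each centred within 4 mm; the whole stack is 140 mm high.
- nest_pinion: Round blue plastic workpiece nest, 140 mm across, fixed to the bench. Origin at the centre of its underside, z up. In its top is a round flat-bottomed recess 56 mm across with a white floor; the floor is 12 mm above the bench, the blue rim around it 18 mm (recess 6 mm deep). It is the nest for the pinion shaft.
- nest_bearing: Round blue plastic workpiece nest, 140 mm across, fixed to the bench. Origin at the centre of its underside, z up. In its top is a round flat-bottomed recess 72 mm across with a red floor; the floor is 12 mm above the bench, the blue rim around it 18 mm (recess 6 mm deep). It is the nest for the bearing.
- nest_gear: Round blue plastic workpiece nest, 140 mm across, fixed to the bench. Origin at the centre of its underside, z up. In its top is a round flat-bottomed recess 94 mm across with a green floor; the floor is 12 mm above the bench, the blue rim around it 18 mm (recess 6 mm deep). It is the nest for the gear.
- nest_flange: Round blue plastic workpiece nest, 140 mm across, fixed to the bench. Origin at the centre of its underside, z up. In its top is a round flat-bottomed recess 124 mm across with a yellow floor; the floor is 12 mm above the bench, the blue rim around it 18 mm (recess 6 mm deep). It is the nest for the flange.
- screw_bin: Small open blue bin with screws in it, 105 x 85 mm and 50 mm high, loose on the bench; not part of the job. Origin at the centre of its underside.
- bottle: Red plastic bottle with a black cap, 42 mm across and 105 mm high, standing loose on the bench; not part of the job. Origin at the centre of its underside.
Things that resemble listed ones, but are neither listed nor needed, are in the scene too. Leave any orange, pink or turquoise look-alike of the nest_pinion alone.

How it is judged:
By the outcome, as a careful person would: the job done as asked, in the order asked, and still so for the second after the job is handed in, with the robot touching nothing.
It also fails if it takes over 118 s, if anything falls off the work surface, if the arm or the gripper's body presses on something with over 40 N, if the wrist force passes 120 N, or if a joint passes its speed limit or range.

## Robot

A 6-joint arm with a two-finger parallel gripper is mounted at the origin on the work surface. World frame = base frame: x ahead of the robot, y to its left, z up, the work surface at z = 0. Lengths are in m, angles in rad, forces in N, time in s.
With the tool pointing down it reaches from about 0.375 to 0.9 m from the base axis. Payload 3.1 kg.
Tool frame: the origin (TCP) lies midway between the tips of the shut fingers; the grasp point (between the pads) lies 19 mm behind it (pinch_z is the distance from the TCP to the grasp point, in m); y points along the fingers, z is the direction in which the jaws open and shut, and the axes are right-handed (so a half turn about y gives the same grasp; the last joint's range is limited). The gripper opens to 87 mm and grips with 3 to 60 N. Pads are 19 mm wide; open, the fingers measure 117 mm over their backs; the gripper's body (75 mm by 190 mm) begins 51 mm behind the grasp point.
Start: joints at [1.03, 0.527, 1.433, -0, 1.181, -0.178], TCP at [0.221, 0.585, 0.223] pointing down, gripper open.
Joint ranges: [-3.08, 3.08], [-0.75, 2.2], [0.22, 2.44], [-1.43, 4.57], [0, 2.65], [-2.85, 2.85]. Speed limits (rad/s): [2.79, 2.79, 3.14, 3.14, 3.14, 3.14].

## Interface

Orientations are given as a unit quaternion [x, y, z, w].
In Python, from rig import * gives the robot as it stands.
- The arm moves only by the tool drive_tool, never from a script. Its argument "plan" is a list of rows, each a list of 7 numbers: the shift along the tool's x, y, z in mm, then the turn, a rotation vector about the tool's x, y, z in degrees, then the finger opening in mm, from 0 to 87. A call has 1 to 10 rows; each row is the pose to reach, as a shift and turn from the pose commanded when the call began, along the tool's axes at that moment; what a row does not reach only later rows make up. A row lasts 1/10 s, in which the tool goes at most 50 mm and 8.59 degrees, less where a joint would pass 70% of its speed; a pose out of reach is approached as far as the arm can. A call with a gripper value outside its range is refused whole. The fingers move at their own pace and stop on an object; "newtons" is the grip in N (left out, the last holds). Time passes only in rows, so rows that repeat a pose let the fingers close. It gives the time, the measured TCP pose, the force and the opening at its end, in the units of the state.
- get_obs(): the state, without advancing time (a new reading comes with each control period).
- camera(name): name is "side" or "top"; returns the picture (420x560x3 uint8, blue, green, red); there is no depth.
- get_calibration(name): a dict with "fx", "fy", "cx", "cy" (pixels), "origin" and "rotation" of the camera in the world. Camera axes: x right, y down, z forward; pixel columns grow to the right and rows downward; lengths in m; the calibration is good to about 2 mm. A picture is of the moment at which its call begins. get_calibration takes no time and is no camera call.
- hand_in(): hands the job in, once; it reports no verdict.
Trained networks look in the newest picture that a camera, given by its name, has taken for a name from the list of things; names that differ only in an ending like _2 or _b are one class to them, and where a whole thing is asked for, a point or a joint stands for the part that bears it (a point fixed in the world has none). Each returns a list of dicts, best first, with "conf" (0 to 1); they miss things now and then, are a little off and sometimes report something else, mostly with a low value. They report only what shows in the picture. A call takes as long as a camera call. They do not tell look-alikes from the thing itself.
- spot_in(camera, target): "location" ([column, row] in pixels, amid what is visible of it).
- mark_of(camera, target): "location" ([column, row] in pixels: a listed point, or the origin of a listed thing).
The state is a dict: "time": time; "q": joint angles; "joint_velocities": joint speeds; "joint_torque": joint torques, N m; "position": TCP position; "tool_rot": TCP orientation; "ft_force": force on the tool from outside, world axes, zero at the start; "moment": the same for the moment, N m; "grip_width": finger opening in m.
Only numpy, scipy, OpenCV 4.12 (cv2) and the standard library are available. Lean on these libraries where they do the work, as an engineer would, in place of code of your own. Each camera call takes 0.05 s, during which the arm holds its last target. There are 200 camera calls.

## Working session

There is one attempt and no reset: what is moved stays moved. The work goes in short steps, Python scripts to look and compute and a tool call to move; the robot and the scene stay as the last step left them, time stands still between calls to the robot, and variables do not carry over. Pictures are saved under pics/ and viewed, about 12 in all and at most 16, crops included, and the job is handed in when it is done.

Besides the shell and the picture viewer there is one more tool, called after "Call:" by a JSON object that holds its "method" and its "body", one argument or row to a line. drive_tool: Moves the arm, as the interface text tells. Its arguments: {"type":"object","properties":{"plan":{"type":"array","items":{"type":"array","items":{"type":"number"}}},"newtons":{"type":"number"}},"required":["plan"]}

```bash
mkdir -p pics; ls
python3 - <<'E'
from rig import *
import cv2,numpy as np
o=get_obs();print(o['time'],o['position'],o['tool_rot'],o['grip_width'])
for c in('top','side'):
    cv2.imwrite(f'pics/{c}0.png',camera(c));k=get_calibration(c);print(c,k)
    for t in('pinion','bearing','gear','flange','nest_pinion','nest_bearing','nest_gear','nest_flange','screw_bin','bottle'):
        print(t,[(np.round(d['location'],1).tolist(),round(d['conf'],2)) for d in mark_of(c,t)[:5]])
E
```

```text
pics
0.0 [0.22083562 0.58390862 0.22155875] [ 0.69628529 -0.12746577  0.12696436 -0.69485202] 0.08719706619163649
top {'fx': 506.9981890978411, 'fy': 506.9981890978411, 'cx': 280.4939811314364, 'cy': 205.61841446693086, 'origin': array([0.21044579, 0.14941219, 1.59803225]), 'rotation': array([ 0.71272156, -0.6980508 ,  0.04941778, -0.04807232])}
pinion [([330.8, 199.0], 0.65)]
bearing [([329.4, 197.1], 0.66)]
gear [([325.2, 204.4], 0.77)]
flange [([332.2, 206.1], 0.71)]
nest_pinion [([149.6, 144.6], 0.81), ([218.3, 195.2], 0.79), ([235.5, 278.3], 0.7), ([142.3, 204.4], 0.59)]
nest_bearing [([421.1, 152.1], 0.68), ([261.3, 202.3], 0.32)]
nest_gear [([356.0, 151.7], 0.68)]
nest_flange [([389.7, 203.9], 0.58)]
screw_bin [([234.2, 143.4], 0.97)]
bottle [([261.7, 203.0], 0.5)]
side {'fx': 430.1121910613215, 'fy': 430.1121910613215, 'cx': 281.9496098836172, 'cy': 209.08604474851197, 'origin': array([ 0.19409683, -0.7527736 ,  0.60233663]), 'rotation': array([ 0.85584995, -0.08635951,  0.065143  , -0.50578582])}
pinion [([312.3, 244.2], 0.86)]
bearing [([313.8, 253.2], 0.56)]
gear [([312.8, 262.4], 0.67)]
flange [([310.9, 273.1], 0.74)]
nest_pinion [([262.9, 171.1], 0.89), ([198.9, 224.2], 0.83), ([318.4, 170.9], 0.82), ([286.5, 202.8], 0.81), ([365.0, 244.3], 0.55)]
nest_bearing [([449.7, 366.2], 0.71)]
nest_gear [([393.6, 293.3], 0.63)]
nest_flange [([344.7, 336.2], 0.6)]
screw_bin [([343.6, 337.0], 0.74), ([346.0, 210.6], 0.61)]
bottle [([287.3, 232.8], 0.94)]
```

View pics/top0.png

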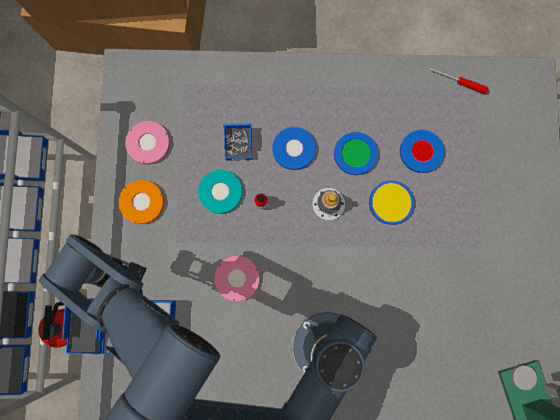

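View pics/side0.png

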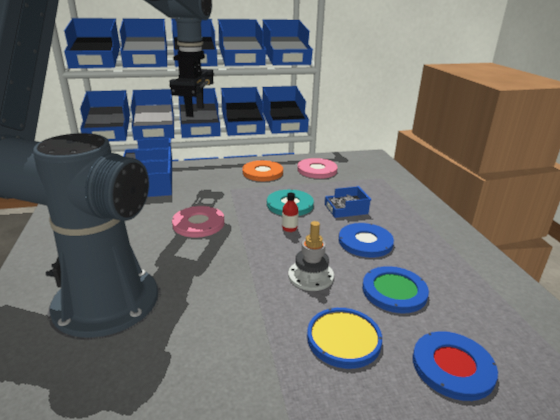

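The top picture shows the stack at about (330,203). The nests are yellow (392,203), green (356,153), red (422,151) and blue with a white floor (294,148). Candidates for nest_pinion, all with white centres:
- Blue (294,148)
- Pink (149,142)
- Orange (141,201)
- Turquoise (220,191)
- Pink (237,278)

By the description it is the blue one at (294,148), which the network missed. I'll measure it next and check it in a crop.

```bash
cat > h.py <<'E'
from rig import *
import cv2,numpy as np
from scipy.spatial.transform import Rotation as R
def ray(c,uv):
    k=get_calibration(c);d=np.array([(uv[0]-k['cx'])/k['fx'],(uv[1]-k['cy'])/k['fy'],1])
    return k['origin'],R.from_quat(k['rotation']).apply(d)
def plane(c,uv,z):
    o,d=ray(c,uv);return o+d*(z-o[2])/d[2]
def proj(c,p):
    k=get_calibration(c);q=R.from_quat(k['rotation']).inv().apply(np.array(p)-k['origin'])
    return q[...,:2]/q[...,2:]*k['fx']+[k['cx'],k['cy']]
def tri(a,b):  # top uv, side uv
    o1,d1=ray('top',a);o2,d2=ray('side',b)
    A=np.c_[d1,-d2];s=np.linalg.lstsq(A,o2-o1,rcond=None)[0]
    p,q=o1+s[0]*d1,o2+s[1]*d2;return (p+q)/2,np.linalg.norm(p-q)
def blob(im,m,near,z,c):
    n,l,st,ce=cv2.connectedComponentsWithStats(m.astype(np.uint8))
    i=min((i for i in range(1,n) if st[i,4]>15),key=lambda i:np.hypot(*(ce[i]-near)))
    p=plane(c,ce[i],z);return ce[i].round(1),st[i,4],p.round(4)
def shift(p,ax=None):
    "mm along tool x,y,z from measured pose to world p; also tilt info"
    o=get_obs();r=R.from_quat(o['tool_rot']);return (r.inv().apply(np.array(p)-o['position'])*1000).round(1)
E
cat > m.py <<'E'
from h import *
o=get_obs();print(R.from_quat(o['tool_rot']).as_matrix().round(3))
for c,near in(('top',dict(y=(392,203),g=(356,153),r=(422,151),w=(294,148))),('side',dict(y=(344,336),g=(395,287),r=(454,363),w=(366,238)))):
    im=cv2.imread(f'pics/{c}0.png');h=cv2.cvtColor(im,cv2.COLOR_BGR2HSV);H,S,V=cv2.split(h)
    M=dict(y=(abs(H.astype(int)-27)<8)&(S>120)&(V>90),g=(abs(H.astype(int)-65)<15)&(S>100),r=((H<8)|(H>172))&(S>150),w=(S<50)&(V>190))
    for k in M: print(c,k,*blob(im,M[k],near[k],.012,c))
im=cv2.imread('pics/top0.png');print(im.shape)
a=cv2.resize(im[165:240,290:370],None,fx=7,fy=7,interpolation=cv2.INTER_CUBIC)[:,:560]
b=cv2.resize(cv2.imread('pics/side0.png')[215:295,270:400],None,fx=4,fy=4,interpolation=cv2.INTER_CUBIC)[:525]
cv2.imwrite('pics/c1.png',a);print(a.shape)
cv2.imwrite('pics/c2.png',b)
E
python3 m.py
```

```text
[[ 0.935  0.     0.354]
 [-0.354 -0.     0.935]
 [ 0.    -1.    -0.   ]]
top y [391.3 201.9] 1143 [ 0.4498 -0.2017  0.012 ]
top g [355.6 152.6] 614 [ 0.6072 -0.0886  0.012 ]
top r [422.  150.5] 342 [ 0.619  -0.3019  0.012 ]
top w [293.9 147.4] 200 [0.6201 0.1095 0.012 ]
side y [344.4 334.8] 2303 [ 0.4493 -0.2008  0.012 ]
side g [395.3 286.3] 807 [ 0.6072 -0.0854  0.012 ]
side r [454.6 361.3] 885 [ 0.619  -0.2981  0.012 ]
side w [366.  237.6] 143 [0.6195 0.1121 0.012 ]
(420, 560, 3)
(525, 560, 3)
```

View pics/c1.png

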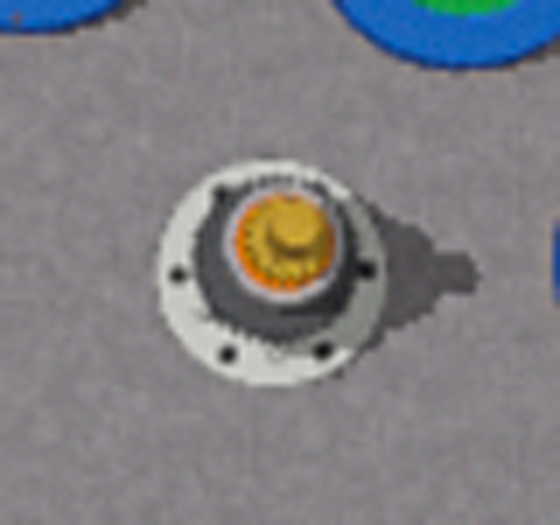

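View pics/c2.png

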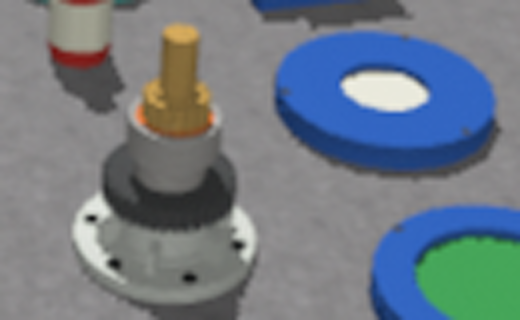

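The top crop shows the parts nearly concentric: the shaft tip at (304,218), the bearing at (285,243) and the flange plate at (271,271). The side crop confirms that the white-floored nest beside the stack has a blue rim. Next I'll triangulate the stack.

Run:
```python
from h import *
f=lambda u,v:((u+.5)/7-.5+290,(v+.5)/7-.5+165)
for n,uv,z in(('shaft',(304,218),.14),('bearing',(285,243),.088),('gear',(275,262),.05),('flange',(271,271),.01)): print(n,plane('top',f(*uv),z).round(4))
print('shaft side',plane('side',((181.5)/4-.5+270,33.5/4-.5+215),.14).round(4))
print(tri(f(304,218),((181.5)/4-.5+270,33.5/4-.5+215)))
p=plane('top',f(304,218),.14)
print(shift([p[0],p[1],.19]))
```

```text
shaft [ 0.4453 -0.0036  0.14  ]
bearing [ 0.4426 -0.0009  0.088 ]
gear [ 4.398e-01 -3.000e-04  5.000e-02]
flange [ 0.4416 -0.0024  0.01  ]
shaft side [ 0.4416 -0.001   0.14  ]
(array([ 0.4430687 , -0.00296987,  0.14128784]), np.float64(0.0040098189995458715))
[ 417.7   32.6 -470.7]
```

Call:
{"method": "drive_tool", "body": {
  "plan": [
    [45,3,-50,0,0,0,60],
    [80,5,-90,0,0,0,60],
    [120,8,-135,0,0,0,60],
    [160,10,-180,0,0,0,60],
    [200,12,-225,0,0,0,60],
    [235,15,-265,0,0,0,60],
    [270,18,-305,0,0,0,60],
    [305,20,-345,0,0,0,60],
    [345,22,-390,0,0,0,60],
    [380,25,-430,0,0,0,60]
  ],
  "newtons": 30
}}

```text
time: 2.1
position: [0.399, 0.1155, 0.2013]
tool_rot: [-0.695, 0.127, -0.128, 0.696]
ft_force: [1.3, 0.5, 0.3]
grip_width: 0.0599
```

Run:
```python
from h import *
o=get_obs();print(o['time'],o['position'],o['grip_width']);print(shift([.443,-.002,.19]),shift([.443,-.002,.106]))
```

```text
2.1 [0.39897604 0.11554178 0.20134061] 0.05992684602612246
[ 82.8  11.4 -94.4] [ 82.7  95.4 -94.4]
```

Call:
{"method": "drive_tool", "body": {
  "plan": [
    [30,3,-33,0,0,0,60],
    [55,6,-65,0,0,0,60],
    [80,11,-92,0,0,0,60],
    [80,11,-92,0,0,0,60],
    [80,11,-92,0,0,0,60]
  ]
}}

```text
time: 2.6
position: [0.4405, 0.0025, 0.1899]
tool_rot: [-0.695, 0.128, -0.128, 0.696]
ft_force: [-0.2, 1.0, -0.7]
grip_width: 0.0599
```

Run:
```python
from h import *
o=get_obs();print(o['time'],o['position']);print(shift([.443,-.002,.106]))
t,s=camera('top'),camera('side')
def cr(c,im,p,k,n):
    u,v=proj(c,p).astype(int);return cv2.resize(im[max(v-n,0):v+n,u-n:u+n],(390,390),interpolation=2)
cv2.imwrite('pics/c3.png',np.hstack([cr('top',t,[.443,-.002,.14],1,35),cr('side',s,[.443,-.002,.14],1,40)]))
```

```text
2.6 [0.44047336 0.00249101 0.18990563]
[ 4.  83.9 -3.3]
```

View pics/c3.png

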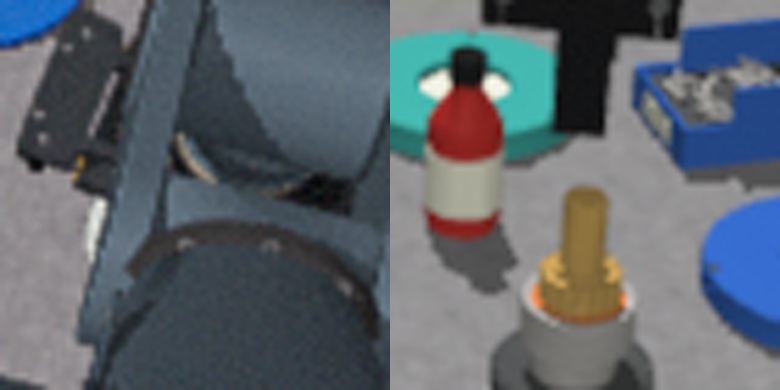

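The side crop shows the open fingers at crop x≈580, directly above the shaft at x≈585. The top view is hidden by the arm. Descending to grip.

Call:
{"method": "drive_tool", "body": {
  "plan": [
    [3,15,-3,0,0,0,60],
    [3,40,-3,0,0,0,60],
    [3,62,-3,0,0,0,60],
    [3,82,-3,0,0,0,60],
    [3,82,-3,0,0,0,60],
    [3,82,-3,0,0,0,30],
    [3,82,-3,0,0,0,10],
    [3,82,-3,0,0,0,10],
    [3,82,-3,0,0,0,10],
    [3,82,-3,0,0,0,10]
  ],
  "newtons": 25
}}

```text
time: 3.7
position: [0.4425, -0.0009, 0.1085]
tool_rot: [0.696, -0.127, 0.128, -0.696]
ft_force: [-0.2, 0.1, -0.0]
grip_width: 0.028
```

Call:
{"method": "drive_tool", "body": {
  "plan": [
    [0,0,0,0,0,0,10],
    [0,0,0,0,0,0,10],
    [0,-5,0,0,0,0,10],
    [0,-25,0,0,0,0,10],
    [0,-55,0,0,0,0,10],
    [0,-80,0,0,0,0,10],
    [0,-80,0,0,0,0,10],
    [0,-80,0,0,0,0,10]
  ]
}}

```text
time: 4.5
position: [0.4419, -0.0008, 0.188]
tool_rot: [0.696, -0.127, 0.127, -0.696]
ft_force: [-0.1, -0.9, -1.4]
grip_width: 0.0189
```

Run:
```python
from h import *
o=get_obs();print(o['time'],o['position'],o['grip_width'],o['ft_force']);print(shift([.6195,.1097,.10]))
s=camera('side');u,v=proj('side',[.443,-.002,.14]).astype(int)
cv2.imwrite('pics/c4.png',cv2.resize(s[v-60:v+60,u-60:u+60],(480,480),interpolation=2))
```

```text
4.5 [ 0.44188728 -0.00080326  0.18801913] 0.018873508159118695 [-0.138327   -0.89969974 -1.35656858]
[127.   88.  166.2]
```

View pics/c4.png

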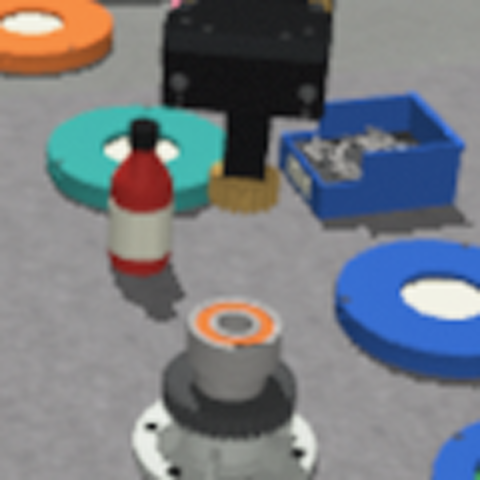

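The side crop shows the pinion held upright in the fingers, with the bearing still on the stack. I'll move it over the white nest.

Call:
{"method": "drive_tool", "body": {
  "plan": [
    [10,0,12,0,0,0,10],
    [30,0,39,0,0,0,10],
    [55,0,72,0,0,0,10],
    [80,0,105,0,0,0,10],
    [105,10,138,0,0,0,10],
    [120,30,157,0,0,0,10],
    [127,60,166,0,0,0,10],
    [127,90,166,0,0,0,10],
    [127,110,166,0,0,0,10],
    [127,115,166,0,0,0,10]
  ]
}}

```text
time: 5.55
position: [0.6159, 0.1095, 0.0678]
tool_rot: [0.696, -0.131, 0.124, -0.695]
ft_force: [-0.9, -0.6, -1.9]
grip_width: 0.0191
```

```bash
cat > s.py <<'E'
from h import *
import sys
a=list(map(float,sys.argv[1:4]));o=get_obs();print(o['time'],o['position'].round(4),o['grip_width'].round(4),o['ft_force'].round(1));print('shift',shift(a))
if len(sys.argv)>4:
    n=60;out=[]
    for c in('top','side'):
        im=cv2.copyMakeBorder(camera(c),n,n,n,n,cv2.BORDER_CONSTANT);u,v=proj(c,a).astype(int)
        out.append(cv2.resize(im[v:v+2*n,u:u+2*n],(390,390),interpolation=2))
    cv2.imwrite(f'pics/{sys.argv[4]}.png',np.hstack(out))
E
python3 s.py .6195 .1097 .0325 c5
```

```text
Traceback (most recent call last):
  File "s.py", line 3, in <module>
    a=list(map(float,sys.argv[1:4]));o=get_obs();print(o['time'],o['position'].round(4),o['grip_width'].round(4),o['ft_force'].round(1));print('shift',shift(a))
                                                                                        ^^^^^^^^^^^^^^^^^^^^^
AttributeError: 'float' object has no attribute 'round'
```

```bash
sed -i "s/o\['grip_width'\].round(4)/round(o['grip_width'],4)/" s.py; python3 s.py .6195 .1097 .0325 c5
```

```text
5.55 [0.6159 0.1095 0.0678] 0.0191 [-0.9 -0.6 -1.9]
shift [ 3.7 35.2  1.6]
```

View pics/c5.png

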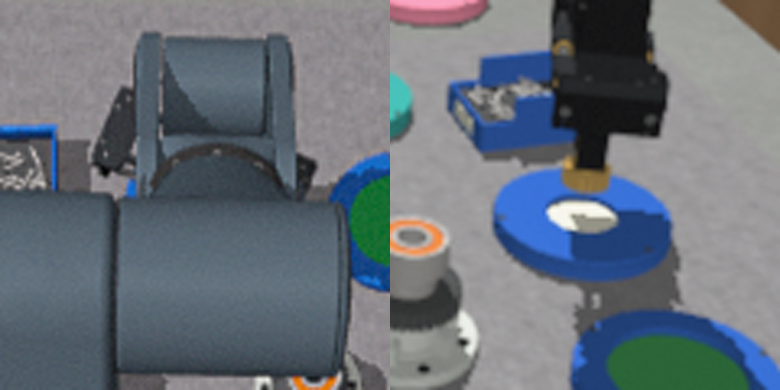

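The pinion hangs over the white floor in the side crop, and the bin is clear. I'll lower slowly.

Call:
{"method": "drive_tool", "body": {
  "plan": [
    [3,5,1,0,0,0,10],
    [3,14,1,0,0,0,10],
    [3,22,1,0,0,0,10],
    [3,27,1,0,0,0,10],
    [3,30,1,0,0,0,10],
    [3,32,1,0,0,0,10],
    [3,33,1,0,0,0,10],
    [3,33,1,0,0,0,10],
    [3,33,1,0,0,0,10]
  ]
}}

```text
time: 6.55
position: [0.6231, 0.1094, 0.0402]
tool_rot: [-0.696, 0.127, -0.127, 0.696]
ft_force: [-0.4, -0.5, -2.1]
grip_width: 0.0192
```

Call:
{"method": "drive_tool", "body": {
  "plan": [
    [-3,3,0,0,0,0,10],
    [-3,5,0,0,0,0,10],
    [-3,6,0,0,0,0,10],
    [-3,7,0,0,0,0,10],
    [-3,7.5,0,0,0,0,10],
    [-3,7.5,0,0,0,0,10]
  ]
}}

```text
time: 7.15
position: [0.6202, 0.1104, 0.0325]
tool_rot: [0.696, -0.127, 0.127, -0.696]
ft_force: [-0.2, -0.3, -0.8]
grip_width: 0.0195
```

Call:
{"method": "drive_tool", "body": {
  "plan": [
    [0,0.5,0,0,0,0,10],
    [0,0.5,0,0,0,0,10]
  ]
}}

```text
time: 7.35
position: [0.6203, 0.1105, 0.0323]
tool_rot: [-0.696, 0.127, -0.127, 0.696]
ft_force: [-0.6, -0.7, 0.9]
grip_width: 0.0192
```

Call:
{"method": "drive_tool", "body": {
  "plan": [
    [0,0,0,0,0,0,24],
    [0,0,0,0,0,0,35],
    [0,0,0,0,0,0,55],
    [0,0,0,0,0,0,70],
    [0,-15,0,0,0,0,75],
    [0,-45,0,0,0,0,80],
    [0,-85,0,0,0,0,80],
    [0,-115,0,0,0,0,80],
    [0,-120,0,0,0,0,80],
    [0,-120,0,0,0,0,80]
  ]
}}

```text
time: 8.35
position: [0.621, 0.1105, 0.1542]
tool_rot: [-0.695, 0.126, -0.129, 0.696]
ft_force: [0.8, 0.0, -0.9]
grip_width: 0.0786
```

```bash
python3 s.py .443 -.002 .14
```

```text
8.35 [0.621  0.1105 0.1542] 0.0786 [ 0.8  0.  -0.9]
shift [-126.7   13.5 -168.2]
```

Call:
{"method": "drive_tool", "body": {
  "plan": [
    [-15,0,-20,0,0,0,80],
    [-40,0,-53,0,0,0,80],
    [-70,0,-93,0,0,0,80],
    [-95,0,-126,0,0,0,80],
    [-118,0,-156,0,0,0,80],
    [-126,5,-167,0,0,0,80],
    [-126,15,-167,0,0,0,80],
    [-126,15,-167,0,0,0,80],
    [-126,15,-167,0,0,0,80]
  ]
}}

```text
time: 9.25
position: [0.444, -0.0009, 0.1363]
tool_rot: [-0.696, 0.127, -0.127, 0.696]
ft_force: [-0.6, 0.3, 0.4]
grip_width: 0.0799
```

```bash
python3 s.py .4426 -.0015 .076 c6
```

```text
9.25 [ 0.444  -0.0009  0.1363] 0.0799 [-0.6  0.3  0.4]
shift [-1.  60.3 -1.1]
```

View pics/c6.png

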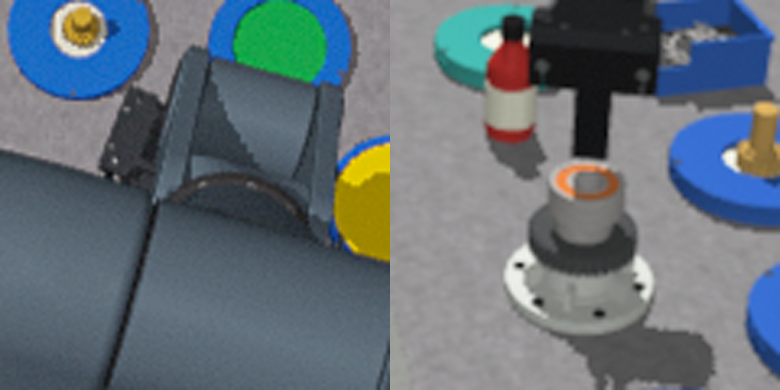

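The pinion stands upright in the white recess, at crop (78,28) in the top view. The stack stands undisturbed under the gripper, so I'll grip the bearing.

Call:
{"method": "drive_tool", "body": {
  "plan": [
    [-1,12,-1,0,0,0,80],
    [-1,30,-1,0,0,0,80],
    [-1,48,-1,0,0,0,80],
    [-1,58,-1,0,0,0,80],
    [-1,60,-1,0,0,0,80],
    [-1,60,-1,0,0,0,80],
    [-1,60,-1,0,0,0,65],
    [-1,60,-1,0,0,0,58],
    [-1,60,-1,0,0,0,45],
    [-1,60,-1,0,0,0,40]
  ]
}}

```text
time: 10.35
position: [0.4422, -0.0017, 0.0774]
tool_rot: [-0.695, 0.127, -0.128, 0.696]
ft_force: [0.5, 1.7, 1.7]
grip_width: 0.0556
```

Call:
{"method": "drive_tool", "body": {
  "plan": [
    [0,0,0,0,0,0,40],
    [0,0,0,0,0,0,40],
    [0,0,0,0,0,0,40],
    [0,0,0,0,0,0,40]
  ]
}}

```text
time: 10.75
position: [0.4424, -0.0016, 0.0774]
tool_rot: [-0.695, 0.127, -0.128, 0.696]
ft_force: [1.3, 2.3, 5.5]
grip_width: 0.051
```

Call:
{"method": "drive_tool", "body": {
  "plan": [
    [0,-3,0,0,0,0,40],
    [0,-10,0,0,0,0,40],
    [0,-25,0,0,0,0,40],
    [0,-50,0,0,0,0,40],
    [0,-70,0,0,0,0,40],
    [0,-80,0,0,0,0,40],
    [0,-80,0,0,0,0,40]
  ]
}}

```text
time: 11.45
position: [0.4425, -0.002, 0.1581]
tool_rot: [0.696, -0.126, 0.128, -0.695]
ft_force: [0.6, 0.5, -2.1]
grip_width: 0.0514
```

```bash
python3 s.py .443 -.002 .12 c7; python3 s.py .6183 -.3005 .09
```

```text
11.45 [ 0.4425 -0.002   0.1581] 0.0514 [ 0.6  0.5 -2.1]
shift [ 0.4 38.1  0.2]
11.55 [ 0.4413 -0.0017  0.1566] 0.051 [ 0.  -1.6 -2.6]
shift [ 271.4   66.4 -216.8]
```

View pics/c7.png

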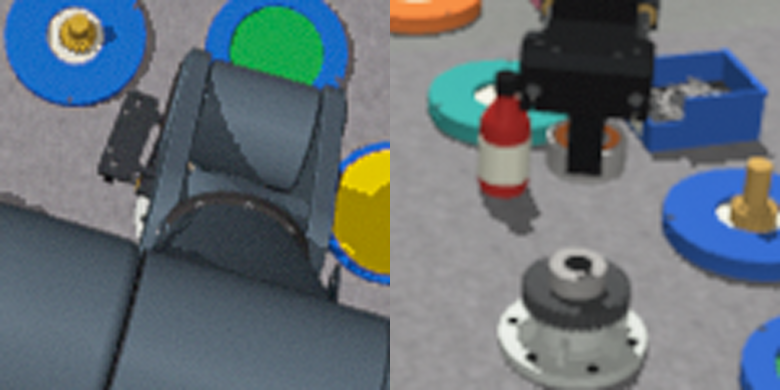

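The side crop shows the bearing held level, with the gear and flange in place. I'll carry it to the red nest.

Call:
{"method": "drive_tool", "body": {
  "plan": [
    [10,0,-8,0,0,0,40],
    [38,0,-30,0,0,0,40],
    [68,0,-54,0,0,0,40],
    [98,0,-78,0,0,0,40],
    [128,0,-102,0,0,0,40],
    [158,0,-126,0,0,0,40],
    [188,0,-150,0,0,0,40],
    [218,0,-174,0,0,0,40],
    [248,5,-198,0,0,0,40],
    [265,15,-212,0,0,0,40]
  ]
}}

```text
time: 12.55
position: [0.6164, -0.2985, 0.1409]
tool_rot: [0.696, -0.127, 0.129, -0.695]
ft_force: [1.2, 0.1, -2.4]
grip_width: 0.0512
```

Call:
{"method": "drive_tool", "body": {
  "plan": [
    [6,20,-5,0,0,0,40],
    [6,50,-5,0,0,0,40],
    [6,70,-5,0,0,0,40],
    [6,80,-5,0,0,0,40],
    [6,80,-5,0,0,0,40],
    [6,80,-5,0,0,0,40]
  ]
}}

```text
time: 13.15
position: [0.6188, -0.3012, 0.062]
tool_rot: [0.696, -0.127, 0.127, -0.695]
ft_force: [0.1, 0.6, -1.3]
grip_width: 0.0507
```

```bash
python3 s.py .6183 -.3005 .0234 c8
```

```text
13.15 [ 0.6188 -0.3012  0.062 ] 0.0507 [ 0.1  0.6 -1.3]
shift [-0.8 38.6  0.4]
```

View pics/c8.png

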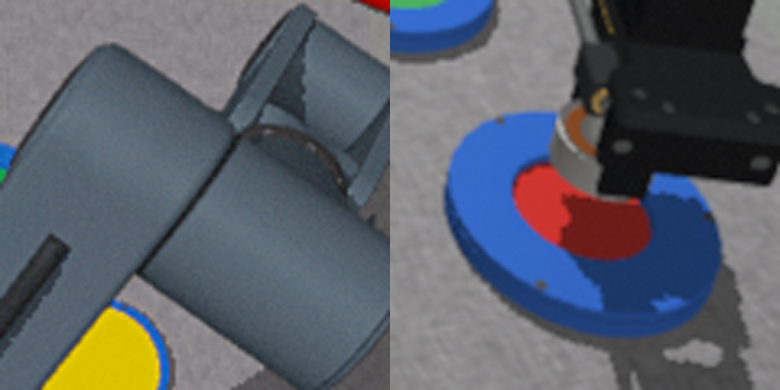

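The bearing is level over the red recess. Lowering it.

Call:
{"method": "drive_tool", "body": {
  "plan": [
    [0,8,0,0,0,0,40],
    [0,18,0,0,0,0,40],
    [0,26,0,0,0,0,40],
    [0,31,0,0,0,0,40],
    [0,34,0,0,0,0,40],
    [0,36,0,0,0,0,40],
    [0,37,0,0,0,0,40],
    [0,37.5,0,0,0,0,40],
    [0,37.5,0,0,0,0,40]
  ]
}}

```text
time: 14.15
position: [0.6187, -0.3007, 0.0247]
tool_rot: [0.696, -0.127, 0.127, -0.696]
ft_force: [-0.4, 0.4, -2.2]
grip_width: 0.0511
```

Call:
{"method": "drive_tool", "body": {
  "plan": [
    [0,0.6,0,0,0,0,40],
    [0,1.2,0,0,0,0,40],
    [0,1.6,0,0,0,0,40],
    [0,1.6,0,0,0,0,40]
  ]
}}

```text
time: 14.55
position: [0.6187, -0.3007, 0.0235]
tool_rot: [0.696, -0.127, 0.127, -0.695]
ft_force: [-0.6, 0.1, 1.7]
grip_width: 0.0511
```

Contact: the vertical force went from -2 to +1.7 N. Releasing and retreating.

Call:
{"method": "drive_tool", "body": {
  "plan": [
    [0,0,0,0,0,0,55],
    [0,0,0,0,0,0,62],
    [0,0,0,0,0,0,72],
    [0,0,0,0,0,0,80],
    [0,-10,0,0,0,0,80],
    [0,-40,0,0,0,0,70],
    [0,-75,0,0,0,0,70],
    [0,-95,0,0,0,0,70],
    [0,-100,0,0,0,0,70]
  ]
}}

```text
time: 15.45
position: [0.6205, -0.3019, 0.127]
tool_rot: [0.697, -0.125, 0.129, -0.695]
ft_force: [0.2, 0.1, 0.6]
grip_width: 0.0702
```

Call:
{"method": "drive_tool", "body": {
  "plan": [
    [-12,0,9,0,0,0,70],
    [-38,0,30,0,0,0,70],
    [-68,0,54,0,0,0,70],
    [-98,0,78,0,0,0,70],
    [-128,0,102,0,0,0,70],
    [-158,0,126,0,0,0,70],
    [-188,0,150,0,0,0,70],
    [-218,0,174,0,0,0,70],
    [-248,0,198,0,0,0,70],
    [-265,0,212,0,0,0,70]
  ]
}}

```text
time: 16.45
position: [0.4422, -0.006, 0.1223]
tool_rot: [-0.695, 0.128, -0.125, 0.696]
ft_force: [0.4, 0.0, -0.2]
grip_width: 0.07
```

```bash
python3 s.py .4425 -.001 .053 c9
```

```text
16.45 [ 0.4422 -0.006   0.1223] 0.07 [ 0.4  0.  -0.2]
shift [-1.2 69.3  4.8]
```

View pics/c9.png

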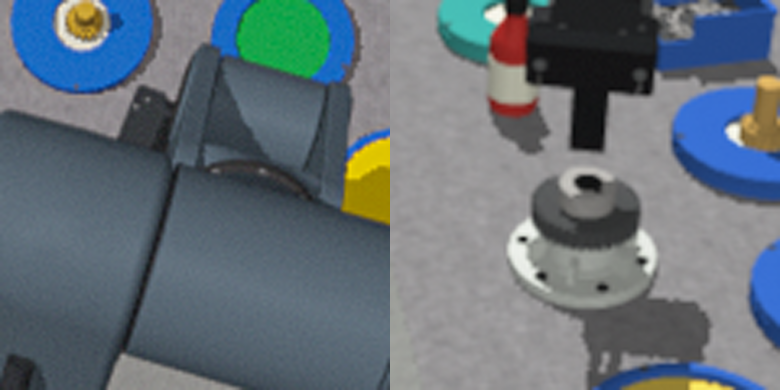

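The gear hub is bare below the fingers and still centred on the flange. Descending just above the toothed rim.

Call:
{"method": "drive_tool", "body": {
  "plan": [
    [-4,15,4,0,0,0,70],
    [-4,38,4,0,0,0,70],
    [-4,56,4,0,0,0,70],
    [-4,65,4,0,0,0,70],
    [-4,67,4,0,0,0,70],
    [-4,67,4,0,0,0,70]
  ]
}}

```text
time: 17.15
position: [0.4438, -0.0038, 0.0558]
tool_rot: [0.696, -0.127, 0.127, -0.696]
ft_force: [-0.2, -0.2, -0.4]
grip_width: 0.0706
```

Call:
{"method": "drive_tool", "body": {
  "plan": [
    [-2,2,2,0,0,0,70],
    [-2,2,2,0,0,0,55],
    [-2,2,2,0,0,0,45],
    [-2,2,2,0,0,0,35],
    [-2,2,2,0,0,0,28],
    [-2,2,2,0,0,0,28],
    [-2,2,2,0,0,0,28],
    [-2,2,2,0,0,0,28]
  ],
  "newtons": 45
}}

```text
time: 17.95
position: [0.4426, -0.0006, 0.0541]
tool_rot: [-0.695, 0.127, -0.128, 0.696]
ft_force: [0.7, 4.3, 3.0]
grip_width: 0.0388
```

Call:
{"method": "drive_tool", "body": {
  "plan": [
    [0,0,0,0,0,0,28],
    [0,-3,0,0,0,0,28],
    [0,-10,0,0,0,0,28],
    [0,-25,0,0,0,0,28],
    [0,-50,0,0,0,0,28],
    [0,-75,0,0,0,0,28],
    [0,-90,0,0,0,0,28],
    [0,-90,0,0,0,0,28]
  ]
}}

```text
time: 18.75
position: [0.4428, -0.0012, 0.1455]
tool_rot: [0.696, -0.126, 0.128, -0.695]
ft_force: [1.0, -0.6, -6.0]
grip_width: 0.0389
```

```bash
python3 s.py .443 -.002 .09 c10; python3 s.py .6065 -.088 .0301
```

```text
18.75 [ 0.4428 -0.0012  0.1455] 0.0389 [ 1.  -0.6 -6. ]
shift [ 0.2 55.5 -0.7]
18.85 [ 0.4415 -0.0008  0.1437] 0.0386 [-0.5  0.9 -6.4]
shift [185.3 113.4 -23. ]
```

View pics/c10.png

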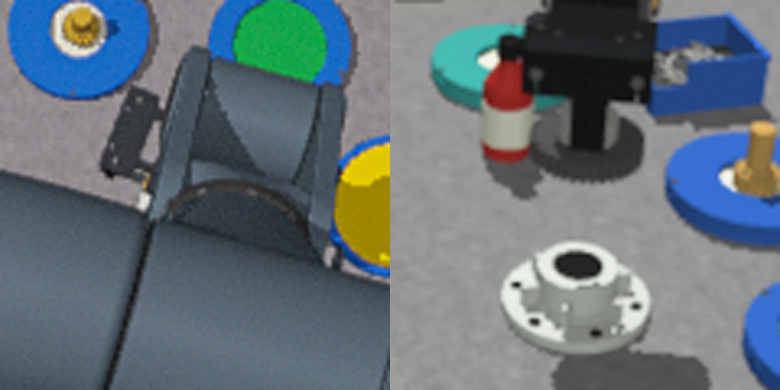

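The gear is held level and the flange is on the bench. Carrying the gear to the green nest.

Call:
{"method": "drive_tool", "body": {
  "plan": [
    [12,0,-2,0,0,0,28],
    [40,0,-5,0,0,0,28],
    [75,0,-9,0,0,0,28],
    [110,0,-14,0,0,0,28],
    [145,5,-18,0,0,0,28],
    [172,20,-21,0,0,0,28],
    [184,45,-23,0,0,0,28],
    [184,70,-23,0,0,0,28],
    [184,80,-23,0,0,0,28],
    [184,80,-23,0,0,0,28]
  ]
}}

```text
time: 19.85
position: [0.6038, -0.087, 0.0606]
tool_rot: [-0.695, 0.13, -0.125, 0.696]
ft_force: [-0.9, 1.3, -5.8]
grip_width: 0.0386
```

```bash
python3 s.py .6065 -.088 .0301 c11
```

```text
19.85 [ 0.6038 -0.087   0.0606] 0.0386 [-0.9  1.3 -5.8]
shift [ 3.1 30.4 -0. ]
```

View pics/c11.png

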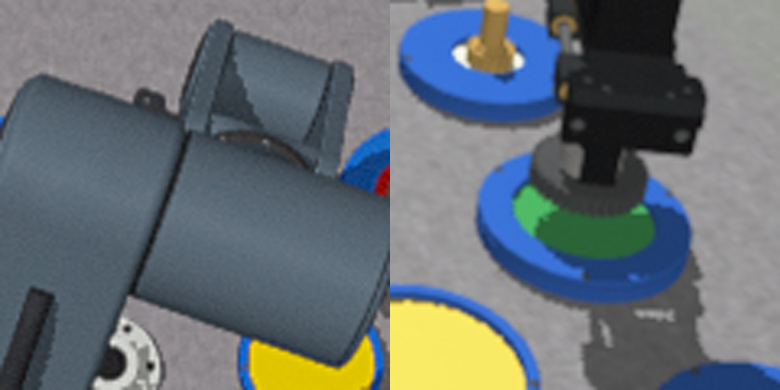

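The gear is over the green recess. Lowering it.

Call:
{"method": "drive_tool", "body": {
  "plan": [
    [1,5,0,0,0,0,28],
    [1,12,0,0,0,0,28],
    [1,18,0,0,0,0,28],
    [1,22,0,0,0,0,28],
    [1,25,0,0,0,0,28],
    [1,27,0,0,0,0,28],
    [1,28,0,0,0,0,28],
    [1,28,0,0,0,0,28],
    [1,28,0,0,0,0,28]
  ]
}}

```text
time: 20.85
position: [0.6072, -0.0878, 0.036]
tool_rot: [0.696, -0.127, 0.127, -0.696]
ft_force: [0.0, 0.0, -6.2]
grip_width: 0.0387
```

Call:
{"method": "drive_tool", "body": {
  "plan": [
    [0,2,0,0,0,0,28],
    [0,4,0,0,0,0,28],
    [0,5,0,0,0,0,28],
    [0,5.5,0,0,0,0,28],
    [0,6,0,0,0,0,28],
    [0,6.3,0,0,0,0,28],
    [0,6.3,0,0,0,0,28]
  ]
}}

```text
time: 21.55
position: [0.607, -0.0878, 0.0302]
tool_rot: [0.696, -0.127, 0.127, -0.696]
ft_force: [-2.5, 0.1, 0.6]
grip_width: 0.0388
```

Contact: the force rose from -6 to +0.6 N. Releasing, then heading to the flange.

Call:
{"method": "drive_tool", "body": {
  "plan": [
    [0,0,0,0,0,0,42],
    [0,0,0,0,0,0,50],
    [0,0,0,0,0,0,62],
    [0,-5,0,0,0,0,72],
    [0,-20,0,0,0,0,80],
    [0,-45,0,0,0,0,80],
    [0,-70,0,0,0,0,80],
    [0,-80,0,0,0,0,80],
    [0,-80,0,0,0,0,80]
  ],
  "newtons": 40
}}

```text
time: 22.45
position: [0.6087, -0.0882, 0.1121]
tool_rot: [0.696, -0.125, 0.129, -0.695]
ft_force: [-0.5, -0.1, -0.7]
grip_width: 0.0796
```

Call:
{"method": "drive_tool", "body": {
  "plan": [
    [-12,0,2,0,0,0,80],
    [-40,0,5,0,0,0,80],
    [-75,0,9,0,0,0,80],
    [-110,0,14,0,0,0,80],
    [-145,0,18,0,0,0,80],
    [-175,0,22,0,0,0,80],
    [-185,0,23,0,0,0,80],
    [-185,0,23,0,0,0,80],
    [-185,0,23,0,0,0,80]
  ]
}}

```text
time: 23.35
position: [0.4439, -0.0014, 0.1095]
tool_rot: [0.696, -0.126, 0.128, -0.695]
ft_force: [1.0, 0.7, -0.2]
grip_width: 0.0799
```

```bash
python3 s.py .4416 -.002 .016 c12
```

```text
23.35 [ 0.4439 -0.0014  0.1095] 0.0799 [ 1.   0.7 -0.2]
shift [-2.2 93.5 -1.4]
```

View pics/c12.png

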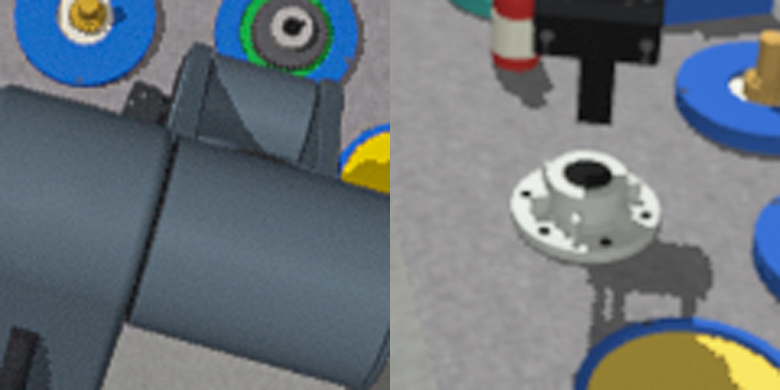

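The gear sits within the green recess, at crop (290,30) in the top view. The flange is centred under the gripper, so I'll descend to its hub.

Call:
{"method": "drive_tool", "body": {
  "plan": [
    [-2,15,0,0,0,0,80],
    [-2,40,0,0,0,0,80],
    [-2,65,0,0,0,0,80],
    [-2,82,0,0,0,0,80],
    [-2,89,0,0,0,0,80],
    [-2,91,0,0,0,0,80],
    [-2,91,0,0,0,0,80]
  ]
}}

```text
time: 24.15
position: [0.4411, -0.0004, 0.0186]
tool_rot: [0.696, -0.127, 0.128, -0.696]
ft_force: [0.3, 0.6, -0.5]
grip_width: 0.0801
```

Call:
{"method": "drive_tool", "body": {
  "plan": [
    [0,2,-1,0,0,0,80],
    [0,2,-1,0,0,0,68],
    [0,2,-1,0,0,0,60],
    [0,2,-1,0,0,0,50],
    [0,2,-1,0,0,0,45],
    [0,2,-1,0,0,0,45],
    [0,2,-1,0,0,0,45],
    [0,2,-1,0,0,0,45]
  ]
}}

```text
time: 24.95
position: [0.4402, -0.0009, 0.0169]
tool_rot: [-0.696, 0.127, -0.127, 0.696]
ft_force: [0.2, 1.0, 4.6]
grip_width: 0.0553
```

Call:
{"method": "drive_tool", "body": {
  "plan": [
    [0,0,0,0,0,0,45],
    [0,-3,0,0,0,0,45],
    [0,-10,0,0,0,0,45],
    [0,-25,0,0,0,0,45],
    [0,-50,0,0,0,0,45],
    [0,-75,0,0,0,0,45],
    [0,-80,0,0,0,0,45],
    [0,-80,0,0,0,0,45]
  ]
}}

```text
time: 25.75
position: [0.4403, -0.0012, 0.0972]
tool_rot: [0.696, -0.127, 0.128, -0.695]
ft_force: [-0.2, 0.3, -2.8]
grip_width: 0.0554
```

```bash
python3 s.py .4492 -.201 .06
```

```text
25.75 [ 0.4403 -0.0012  0.0972] 0.0554 [-0.2  0.3 -2.8]
shift [  79.    37.3 -183.8]
```

Call:
{"method": "drive_tool", "body": {
  "plan": [
    [6,0,-12,0,0,0,45],
    [17,0,-40,0,0,0,45],
    [32,0,-75,0,0,0,45],
    [47,0,-110,0,0,0,45],
    [62,0,-145,0,0,0,45],
    [74,0,-172,0,0,0,45],
    [79,10,-184,0,0,0,45],
    [79,25,-184,0,0,0,45],
    [79,35,-184,0,0,0,45],
    [79,35,-184,0,0,0,45]
  ]
}}

```text
time: 26.75
position: [0.4467, -0.1994, 0.0592]
tool_rot: [-0.694, 0.129, -0.125, 0.697]
ft_force: [-0.2, 0.3, -2.8]
grip_width: 0.0552
```

```bash
python3 s.py .4492 -.201 .0289 c13
```

```text
26.75 [ 0.4467 -0.1994  0.0592] 0.0552 [-0.2  0.3 -2.8]
shift [ 3.1 30.3 -0.7]
```

View pics/c13.png

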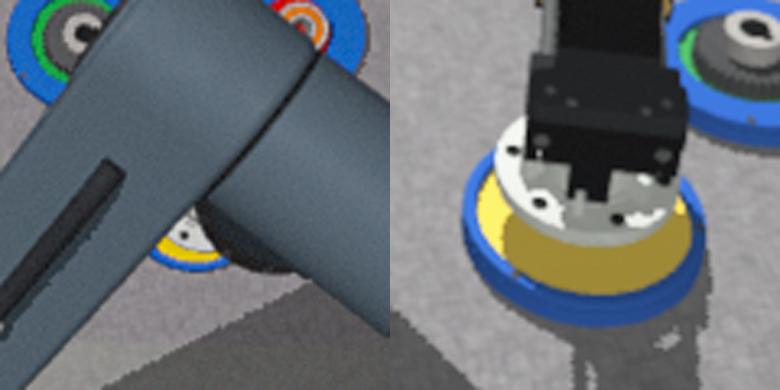

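The flange hangs level over the yellow recess, and the bearing is visible in the red one. Lowering it.

Call:
{"method": "drive_tool", "body": {
  "plan": [
    [1,5,0,0,0,0,45],
    [1,12,0,0,0,0,45],
    [1,18,0,0,0,0,45],
    [1,22,0,0,0,0,45],
    [1,25,0,0,0,0,45],
    [1,27,0,0,0,0,45],
    [1,28,0,0,0,0,45],
    [1,28,0,0,0,0,45],
    [1,28,0,0,0,0,45]
  ]
}}

```text
time: 27.75
position: [0.4498, -0.2015, 0.0337]
tool_rot: [0.696, -0.127, 0.127, -0.696]
ft_force: [-0.7, 0.2, -3.3]
grip_width: 0.0553
```

Call:
{"method": "drive_tool", "body": {
  "plan": [
    [0,2,0,0,0,0,45],
    [0,3.5,0,0,0,0,45],
    [0,4.5,0,0,0,0,45],
    [0,5,0,0,0,0,45],
    [0,5.3,0,0,0,0,45],
    [0,5.3,0,0,0,0,45]
  ]
}}

```text
time: 28.35
position: [0.4497, -0.2014, 0.0289]
tool_rot: [0.696, -0.127, 0.127, -0.696]
ft_force: [-0.8, 0.6, 4.0]
grip_width: 0.0552
```

Contact. I'll release, lift and withdraw to the left, clear of the view.

Call:
{"method": "drive_tool", "body": {
  "plan": [
    [0,0,0,0,0,0,60],
    [0,0,0,0,0,0,68],
    [0,0,0,0,0,0,78],
    [0,-5,0,0,0,0,82],
    [0,-20,0,0,0,0,82],
    [0,-50,0,0,0,0,82],
    [0,-90,0,0,0,0,82],
    [0,-130,0,0,0,0,82],
    [0,-165,0,0,0,0,82],
    [0,-180,0,0,0,0,82]
  ]
}}

```text
time: 29.35
position: [0.4511, -0.2023, 0.212]
tool_rot: [0.697, -0.125, 0.129, -0.695]
ft_force: [-0.1, -0.7, -0.9]
grip_width: 0.0819
```

Call:
{"method": "drive_tool", "body": {
  "plan": [
    [-10,0,30,0,0,0,82],
    [-25,0,70,0,0,0,82],
    [-40,0,110,0,0,0,82],
    [-60,0,150,0,0,0,82],
    [-80,0,190,0,0,0,82],
    [-110,0,230,0,0,0,82],
    [-140,0,270,0,0,0,82],
    [-170,0,310,0,0,0,82],
    [-200,0,350,0,0,0,82],
    [-230,0,390,0,0,0,82]
  ]
}}

```text
time: 30.35
position: [0.3717, 0.2465, 0.2087]
tool_rot: [-0.695, 0.127, -0.127, 0.696]
ft_force: [0.9, -0.1, 0.2]
grip_width: 0.0818
```

Call:
{"method": "drive_tool", "body": {
  "plan": [
    [-30,0,40,0,0,0,82],
    [-60,0,80,0,0,0,82],
    [-90,0,120,0,0,0,82],
    [-120,0,160,0,0,0,82],
    [-140,0,190,0,0,0,82],
    [-160,0,220,0,0,0,82],
    [-180,0,250,0,0,0,82],
    [-180,0,250,0,0,0,82],
    [-180,0,250,0,0,0,82]
  ]
}}

```text
time: 31.25
position: [0.292, 0.5422, 0.2079]
tool_rot: [0.696, -0.127, 0.127, -0.695]
ft_force: [-0.6, -0.4, -0.6]
grip_width: 0.0818
```

Run:
```python
from h import *
o=get_obs();print(o['time'],o['position'],o['ft_force'])
t,s=camera('top'),camera('side')
cv2.imwrite('pics/f.png',np.vstack([cv2.resize(t[110:240,200:460],(580,290),interpolation=2),cv2.resize(s[150:420,180:520],(580,300),interpolation=2)]))
```

```text
31.25 [0.29202905 0.5422281  0.20794233] [-0.60032075 -0.42439905 -0.61870718]
```

View pics/f.png

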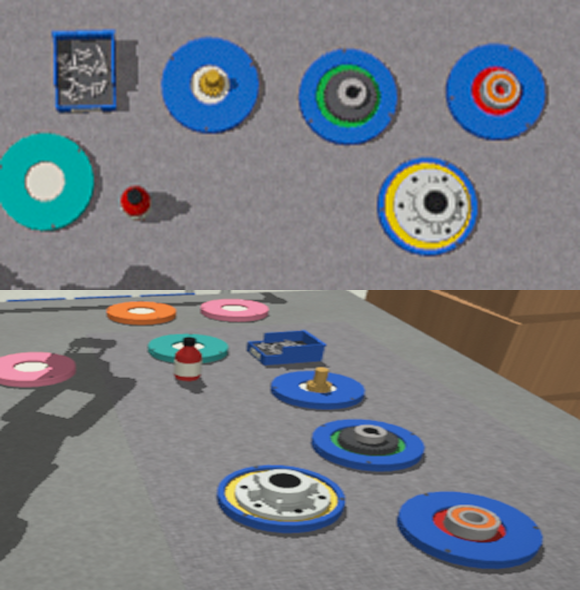

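All four parts lie flat and upright in their own recesses: pinion (210,83), gear (350,93), bearing (497,90) and flange (430,205) in the top half of the picture. The bin and bottle are untouched and the arm is clear, so I'll hand in.

```bash
python3 -c "
from rig import *
print(hand_in())"
```

```text
the job is handed in; nothing more can be done
None
```

I took the stack apart from the top down and set each part, the same way up, in its own nest: pinion in white, bearing in red, gear in green, flange in yellow. The job was handed in at about 31 s of the 118 s allowed; `hand_in()` gives no verdict.

- **Set-down:** each part touched its nest floor within about 0.2 mm of the expected height. The measured force stayed under about 5 N, and I opened the fingers only after contact.
- **Final pictures:** top and side views show all four parts flat in the right recesses. The bin and bottle look untouched, and the robot is clear of everything. I judged the final positions by eye; in the top view the bearing looks off-centre to the right, which I put down to viewing angle but did not compute.
- **Disagreement:** the network did not report the real blue nest with the white floor in the first top picture, only its look-alikes. I chose that nest by its rim colour and confirmed it in a crop.

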